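# Rake a dropped tube cap out from under the bench riser

## Task

A green tube cap has rolled under the low clear-topped riser on the bench. Take the orange-handled rake from its blue mat, reach under the riser with it until its head is behind the cap, and drag the cap out in front; use only the rake under there, not the fingers. Then lay the rake back lengthwise in the middle of its mat, set the cap flat on the floor of the grey tray beside the two caps already there, and leave the timer and the petri dish where they are.

Things in the scene. Friction and masses are not known exactly. Their poses are not given: they have to be found in the camera images.
- riser: Low fixed bench riser, 126 (x) x 284 (y) x 51 mm high: clear 6 mm top plate (underside 45 mm up), white 6 mm side and back panels, open at its front (-x). Origin: centre of its footprint on the bench; x points from the open front to the back, z up. Bay under it: 120 deep, 272 wide, 45 mm high; flat floor (bench with a thin white paper liner).
- bay_mouth (a point): Middle of the riser's open front edge, on the bench (63 mm before the riser's origin). Same axes as the riser: x points into the bay, so things with x greater than 0 here are under the riser. At the start the cap lies 48 to 68 mm in, up to 70 mm left or right.
- cap: The dropped cap: dark green plastic screw cap, a disc 35 mm across and 12 mm high, about 12 g, lying flat on the bench under the riser. Origin: centre of its underside; z up.
- cap_center (a point): Centre of the dropped cap, 6 mm above its underside.
- rake: Flat hooked probe, 90 g. Origin: on its underside below the grip; x points to the head, z up. Orange handle x -50 to 40 mm, 18 wide, 28 high: pinch it across its width from above, at the origin. Flat steel blade on to x 122 mm, 16 wide, z 0 to 4. Steel crossbar head at x 122 to 130, 60 wide (y -30 to 30), z 0 to 12. Starts lying on the mat, middle over middle, roughly along its x.
- rake_head (a point): Middle of the rake's crossbar head, on its underside, 126 mm ahead of the rake's origin. Same axes as the rake.
- rake_mid (a point): Middle of the rake's whole length (180 mm), on its underside, 40 mm ahead of the rake's origin. Same axes.
- mat: Flat blue rest mat for the rake, fixed, 220 (x) x 90 (y) x 3 mm. Origin: centre of its underside on the bench; x runs lengthwise. It lies to the right or to the left of the work; the tray is on the other side.
- tray: Shallow open grey tray, fixed, 120 (x) x 140 (y) x 18 mm high, walls and floor 3 mm. Origin: centre of its underside on the bench. Two like green caps (35 mm, fixed to it) stand in its far half, centres at x 36 mm, y -36 and 36 mm; the near half (x below 15 mm) is empty.
- timer: White bench timer, 24 x 70 x 66 mm, standing loose on the riser's top at the back left (+x, +y). Origin: centre of its underside.
- petri: Petri dish with tan agar, 90 mm across, 12 mm high, at the right rear. Origin: centre of its underside.

How it is judged:
By the outcome, as a careful person would: the job done as asked, in the order asked, and still so for the second after the job is handed in, with the robot touching nothing.
It also fails if it takes over 61 s, if anything falls off the work surface, if the arm or the gripper's body presses on something with over 40 N, if the wrist force passes 120 N, or if a joint passes its speed limit or range.

## Robot

A 6-joint arm with a two-finger parallel gripper is mounted at the origin on a cart in front of the work surface, level with it; the furniture and walls round the work are solid. World frame = base frame: x ahead of the robot, y to its left, z up, the work surface at z = 0. Lengths are in m, angles in rad, forces in N, time in s.
With the tool pointing down it reaches from about 0.3 to 0.825 m from the base axis. Payload 5.4 kg.
Tool frame: the origin (TCP) lies at the very end of the fingers, on their centre line; the grasp point (between the pads) lies 19 mm behind it; z points along the fingers, y is the line along which they close (so a half turn about z gives the same grasp; the last joint's range is limited). The gripper opens to 92 mm and grips with 3 to 60 N. Pads are 20 mm wide; open, the fingers measure 128 mm over their backs; the gripper's body (75 mm by 189 mm) begins 69 mm behind the grasp point.
Start: joints at [-1.355, 0.158, 1.597, -0, 1.386, -0.21], TCP at [0.237, -0.524, 0.215] pointing down, gripper open.
Joint ranges: [-2.91, 2.91], [-0.94, 2.29], [0.18, 2.7], [-1.29, 4.43], [0.17, 2.64], [-3, 3]. Speed limits (rad/s): [2.57, 2.57, 3.14, 3.14, 3.14, 3.14].

## Interface

Orientations are given as a unit quaternion [x, y, z, w].
In Python, from cell import ctrl, grab_frame, workorder, finder gives the robot as it stands.
- The arm moves only by the tool drive_tool, never from a script. Its argument "motion" is a list that holds one entry, the list of rows, each a list of 4 numbers: the shift along the tool's x, y, z in mm, then the turn about the tool's z in degrees. A call has 1 to 8 rows; each row shifts and turns the commanded pose from where the row before left it, along the tool's axes as they then stand; what a row does not reach is not made up. A row lasts 1/8 s, in which the tool goes at most 62.5 mm and 10.7 degrees, less where a joint would pass 70% of its speed; a pose out of reach is approached as far as the arm can. A call is refused whole if a number of a shift passes 62.5 or a number of a turn 10.7, either way. A call with a gripper value outside its range is refused whole. "gripper" is the closure, from 0 (fully open) to 1 (shut), set as the call begins (left out, the last holds). The fingers move at their own pace and stop on an object; the grip force is fixed at half the most. Time passes only in rows, so rows that do not move let the fingers close. It gives the time, the measured TCP pose, the force, the opening and the grip force at its end, in the units of the state.
- ctrl.get_state(): the state, without advancing time (a new reading comes with each control period).
- grab_frame(name): name is "side" or "top" or "wrist"; returns a dict with "img" (384x512x3 uint8, blue, green, red), "fx", "fy", "cx", "cy" (pixels), "R" (3x3) and "t" (3): a world point X has camera coordinates R X + t. Camera axes: x right, y down, z forward; pixel columns grow to the right and rows downward; lengths in m; the calibration is good to about 2 mm. A picture is of the moment at which its call begins. There is no depth.
- workorder.close_job(): hands the job in; it is judged then, once.
Trained networks look in a picture, given as the dict that the camera call returned (one of the last four; its "shot" number tells which), for a name from the list of things; names that differ only in an ending like _2 or _b are one class to them, and where a whole thing is asked for, a point or a joint stands for the part that bears it (a point fixed in the world has none). Each returns a list of dicts, best first, with "score" (0 to 1); they miss things now and then, are a little off and sometimes report something else, mostly with a low value. They report only what shows in the picture. A call takes as long as a camera call.
- finder.recognise(picture, target): "point" ([column, row] in pixels, amid what is visible of it).
- finder.place_of(picture, target): "point" ([column, row] in pixels: a listed point, or the origin of a listed thing).
The state is a dict: "time_s": time; "joint_positions": joint angles; "joint_velocities": joint speeds; "tau": joint torques, N m; "eef_pos": TCP position; "tcp_rot": TCP orientation; "force": force on the tool from outside, world axes, zero at the start; "ft_torque": the same for the moment, N m; "finger_gap": finger opening in m; "finger_force": force on a finger pad.
Only numpy, scipy, OpenCV 4.12 (cv2) and the standard library are available. Lean on these libraries where they do the work, as an engineer would, in place of code of your own. Each camera call takes 0.05 s, during which the arm holds its last target. There are 200 camera calls.

## Working session

There is one attempt and no reset: what is moved stays moved. The work goes in short steps, Python scripts to look and compute and a tool call to move; the robot and the scene stay as the last step left them, time stands still between calls to the robot, and variables do not carry over. Pictures are saved under pics/ and viewed, at most 10 in all, crops included, and the job is handed in when it is done.

Besides the shell and the picture viewer there is one more tool, called after "Emit:" in YAML: its name, and indented under it one key for each argument. drive_tool: Moves the arm, as the interface text tells. Its arguments: {"type":"object","properties":{"motion":{"type":"array","items":{"type":"array","items":{"type":"array","items":{"type":"number"}}}},"gripper":{"type":"number"}},"required":["motion"]}

```bash
ls; mkdir -p pics
cat > h.py <<'E'
import numpy as np, cv2
from cell import ctrl, grab_frame, workorder, finder
def ray(f,p,z):
    d=np.array([(p[0]-f['cx'])/f['fx'],(p[1]-f['cy'])/f['fy'],1.])
    c=-f['R'].T@f['t']; d=f['R'].T@d
    return c+d*(z-c[2])/d[2]
def proj(f,X):
    q=f['R']@np.array(X)+f['t']; return [q[0]/q[2]*f['fx']+f['cx'],q[1]/q[2]*f['fy']+f['cy']]
E
python3 - <<'E'
from h import *
np.set_printoptions(precision=4,suppress=True)
ims=[]
for c in ['top','side']:
    f=grab_frame(c); ims.append(f['img']); print(c,f['fx'],f['cx'],-f['R'].T@f['t'],f['R'].tolist())
    for n,z in [('bay_mouth',0),('riser',0),('cap',0),('cap_center',.006),('rake',.003),('rake_head',.003),('rake_mid',.003),('mat',0),('tray',0),('timer',.051),('petri',0)]:
        for r in finder.place_of(f,n)[:2]: print(n,np.round(r['point'],1),round(r['score'],2),ray(f,r['point'],z))
cv2.imwrite('pics/top.png',ims[0]);cv2.imwrite('pics/side.png',ims[1])
print(ctrl.get_state())
E
```

```text
pics
top 487.8628095586523 254.4547152343884 [ 0.2915 -0.0164  1.4743] [[-0.012604650556676344, -0.9999191910718414, -0.0016535146139386133], [-0.982095227408111, 0.012690782657344725, -0.18795719815360898], [0.1879629939284727, -0.00074522599153952, -0.9821758282261207]]
bay_mouth [267.6 177. ] 0.68 [ 0.6045 -0.0585  0.    ]
riser [263.2 154.6] 0.78 [ 0.676 -0.046  0.   ]
riser [146.5 186.3] 0.45 [0.58   0.3148 0.    ]
rake [148.4 226.9] 0.86 [0.4543 0.3048 0.003 ]
rake_head [146.8 186.7] 0.93 [0.5782 0.3132 0.003 ]
rake_mid [147.3 215.1] 0.62 [0.4903 0.3091 0.003 ]
mat [149.6 214.1] 0.81 [0.4936 0.3029 0.    ]
tray [348.5 214.1] 0.64 [ 0.4859 -0.3026  0.    ]
timer [233.9 146. ] 0.67 [0.6906 0.043  0.051 ]
petri [361.4 153.8] 0.61 [ 0.6746 -0.352   0.    ]
side 496.39473721660033 255.56291435094937 [-0.056  -1.1746  0.7756] [[0.8924666211845941, -0.4505788533250113, 0.021955113474360285], [-0.19067391227181368, -0.42088298003373303, -0.886848902743238], [0.40883589525666014, 0.7872967763519945, -0.46153764385523627]]
bay_mouth [278.5 214.2] 0.6 [ 0.6036 -0.0602  0.    ]
bay_mouth [
[... 435 characters left out ...]
 [190.9 172.5] 0.48 [0.4616 0.3171 0.    ]
tray [287.  267.6] 0.62 [ 0.4943 -0.301   0.    ]
timer [287.1 175.6] 0.71 [0.7052 0.0688 0.051 ]
petri [359.  258.6] 0.72 [ 0.6866 -0.3483  0.    ]
{'time_s': 1.2, 'joint_positions': array([-1.3551,  0.1584,  1.597 , -0.    ,  1.3862, -0.2101]), 'joint_velocities': array([-0.0012,  0.0007, -0.0018, -0.0002,  0.001 ,  0.0003]), 'tau': array([  0.0006, -38.5575, -32.2355,   0.0701,   0.0306,  -0.    ]), 'eef_pos': array([ 0.2375, -0.5237,  0.2146]), 'tcp_rot': array([ 0.9774,  0.2113, -0.    ,  0.    ]), 'force': array([ 0.5876, -0.4989, -0.4535]), 'ft_torque': array([ 0.0679, -0.0351, -0.0582]), 'finger_force': 0.0, 'finger_gap': 0.0917756773156416}
```

Run:
```python
import cv2
a=cv2.imread('pics/top.png')[110:260,110:400]; cv2.imwrite('pics/topc.png',cv2.resize(a,None,fx=2.7,fy=2.7,interpolation=cv2.INTER_CUBIC))
a=cv2.imread('pics/side.png')[130:310,150:420]; cv2.imwrite('pics/sidec.png',cv2.resize(a,None,fx=2.9,fy=2.9,interpolation=cv2.INTER_CUBIC))
```

```text
(no output)
```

View pics/topc.png

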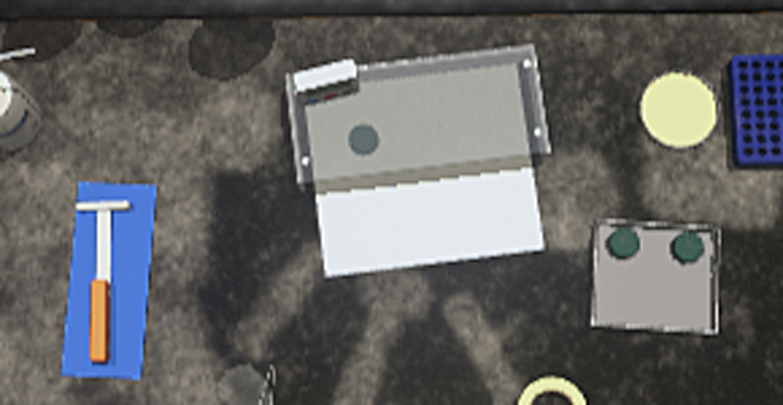

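View pics/sidec.png

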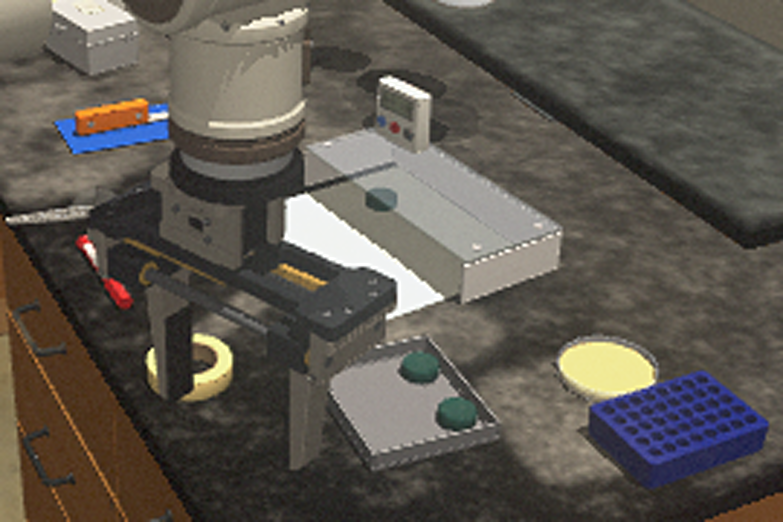

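The top view crop shows the riser slightly yawed with the timer at its back left. The cap is under it at crop (363,140). The rake and mat are on the left, the tray is on the right and the petri dish is at the right rear. Next I'll refine these positions geometrically.

```bash
cat >> h.py <<'E'
def seg(img,lo,hi,roi,n=3):
    "contours by HSV range within roi (x0,y0,x1,y1)"
    x0,y0,x1,y1=roi; m=cv2.inRange(cv2.cvtColor(img[y0:y1,x0:x1],cv2.COLOR_BGR2HSV),lo,hi)
    cs=cv2.findContours(m,cv2.RETR_EXTERNAL,cv2.CHAIN_APPROX_NONE)[0]
    return [c.reshape(-1,2)+[x0,y0] for c in sorted(cs,key=cv2.contourArea)[::-1][:n]]
E
python3 - <<'E'
from h import *
np.set_printoptions(precision=4,suppress=True)
f=grab_frame('top'); im=f['img']
def rect(c,z):
    w=np.array([ray(f,p,z)[:2] for p in c])
    r=cv2.minAreaRect((w*1000).astype(np.float32)); return r
print('mat',[rect(np.vstack(seg(im,(100,120,80),(125,255,255),(120,170,180,260),1)),.003)])
print('orange',[rect(c,.031) for c in seg(im,(5,120,80),(22,255,255),(120,170,180,260),1)])
for c in seg(im,(0,0,150),(180,60,255),(130,170,165,215),2): print('steel',rect(c,.008))
P=np.array([[303,187],[549,152],[533,45],[290,72]])/2.7+110
W=np.array([ray(f,p,.051)[:2] for p in P]); print('riser corners',W,'centre',W.mean(0))
for a,b in [(0,1),(3,2),(0,3),(1,2)]: d=W[b]-W[a]; print(np.hypot(*d),np.degrees(np.arctan2(d[1],d[0])))
P=np.array([[593,219],[721,226],[717,334],[590,326]])/2.7+110
T=np.array([ray(f,p,.018)[:2] for p in P]); print('tray',T,T.mean(0))
print('cap',ray(f,np.array([363.,140])/2.7+110,.009))
c=[np.array(x)/2.7+110 for x in ([623,243],[688,247])]; print('fixed caps',[ray(f,p,.012)[:2] for p in c])
print('head',ray(f,np.array([103,205.])/2.7+110,.010))
print(im[155:169,238:252].astype(int).sum(2)//3)
E
```

```text
mat [((496.6272888183594, 300.9972839355469), (89.71834564208984, 220.61033630371094), 86.7098159790039)]
orange [((446.6905517578125, 304.0667724609375), (20.39145278930664, 86.28579711914062), 88.16124725341797)]
steel ((538.3467407226562, 308.18817138671875), (91.6519546508789, 58.208492279052734), 2.506188154220581)
steel ((623.97119140625, 363.6180114746094), (6.827728748321533, 2.1516432762145996), 44.95785140991211)
riser corners [[ 0.5885  0.0783]
 [ 0.6246 -0.1945]
 [ 0.7485 -0.1809]
 [ 0.7205  0.0929]] centre [ 0.6705 -0.0511]
0.2751850654585382 -82.46057639739209
0.27514839032569427 -84.15731652516129
0.1328215263918625 6.296694176293476
0.12467306084765557 6.287772238652373
tray [[ 0.5545 -0.2453]
 [ 0.5446 -0.3886]
 [ 0.4236 -0.3769]
 [ 0.4342 -0.237 ]] [ 0.4892 -0.312 ]
cap [0.6513 0.0124 0.009 ]
fixed caps [array([ 0.5277, -0.2789]), array([ 0.5222, -0.3516])]
head [0.5792 0.3076 0.01  ]
[[164 165 165 169 172 158 161 158 172 169 167 169 165 167]
 [166 166 170 149 137 125 127 125 138 142 172 168 164 166]
 [168 171 149 109  96  99 101  99  99 104 146 172 167 166]
 [171 160 108  99 104 104 104 104 104 101 106 154 170 166]
 [171 138  96 104 106 104 106 105 107 105 101 115 173 168]
 [172 117 101 106 107 106 105 107 107 104 102  99 164 169]
 [171 108 101 105 105 106 106 109 107 105 105 102 140 170]
 [170 121 101 105 106 106 108 108 107 107 105 101 143 169]
 [172 126  98 103 106 106 106 107 106 106 103  96 152 170]
 [171 152  90 102 105 106 106 107 106 105  98 113 163 168]
 [169 175 124  92  99 105 108 106 102  98 100 156 172 169]
 [169 171 162 125 101  93  97  95  92 116 148 172 169 168]
 [168 170 172 162 145 142 127 144 142 154 173 167 166 167]
 [169 169 166 170 172 172 162 175 173 172 168 166 167 168]]
```

```bash
cat >> h.py <<'E'
def pose():
    s=ctrl.get_state(); q=s['tcp_rot']; return *s['eef_pos'],np.degrees(2*np.arctan2(q[1],q[0]))
def plan(x,y,z,yaw,step=60.,start=None,per=8):
    "rows in round numbers from the present pose to the target; turns fall in the rows too"
    px,py,pz,a=start or pose(); tgt=np.array([x,y,z])
    da=(a-yaw+180)%360-180
    n=int(max(np.ceil(np.linalg.norm(tgt-[px,py,pz])*1000/step),np.ceil(abs(da)/10),1))
    p=np.array([px,py,pz]); p0=p.copy(); a0=a; rows=[]
    for i in range(1,n+1):
        d=(p0+(tgt-p0)*i/n-p)*1000; t=np.radians(a); c,s=np.cos(t),np.sin(t)
        r=[round(c*d[0]+s*d[1]),round(s*d[0]-c*d[1]),round(-d[2]),round(a0-da*i/n and (a-(a0-da*i/n)),1)]
        rows.append(r); p=p+np.array([c*r[0]+s*r[1],s*r[0]-c*r[1],-r[2]])/1000; a-=r[3]
    for i in range(0,n,per): print(rows[i:i+per])
    print('end',np.round(p,4),round(a,2)); return *p,a
E
python3 -c "
from h import *
print(pose()); plan(.4517,.305,.16,2)"
```

```text
(np.float64(0.23748043731639842), np.float64(-0.5236616125208869), np.float64(0.21461545999445217), np.float64(24.396064585285348))
[[36, -44, 4, np.float64(1.5)], [34, -46, 3, np.float64(1.5)], [34, -46, 4, np.float64(1.5)], [32, -47, 4, np.float64(1.5)], [31, -48, 3, np.float64(1.5)], [30, -49, 4, np.float64(1.5)], [28, -49, 3, np.float64(1.5)], [27, -50, 4, np.float64(1.4)]]
[[26, -51, 4, np.float64(1.5)], [25, -52, 3, np.float64(1.5)], [23, -52, 4, np.float64(1.5)], [22, -53, 4, np.float64(1.5)], [20, -53, 3, np.float64(1.5)], [19, -54, 4, np.float64(1.5)], [18, -54, 4, np.float64(1.5)]]
end [0.4517 0.3051 0.1596] 2.0
```

Emit:
drive_tool:
  motion:
    - [[36,-44,4,1.5],[34,-46,3,1.5],[34,-46,4,1.5],[32,-47,4,1.5],[31,-48,3,1.5],[30,-49,4,1.5],[28,-49,3,1.5],[27,-50,4,1.4]]

```text
time_s: 2.25
eef_pos: [0.3517, -0.0806, 0.1859]
tcp_rot: [0.994, 0.108, 0.001, 0.0]
force: [1.6, 0.7, -0.3]
finger_gap: 0.0922
finger_force: 0.0
```

Emit:
drive_tool:
  motion:
    - [[26,-51,4,1.5],[25,-52,3,1.5],[23,-52,4,1.5],[22,-53,4,1.5],[20,-53,3,1.5],[19,-54,4,1.5],[18,-54,4,1.5],[0,0,0,0]]

```text
time_s: 3.25
eef_pos: [0.4513, 0.3078, 0.1586]
tcp_rot: [1.0, 0.019, -0.001, 0.0]
force: [0.4, -0.5, -0.4]
finger_gap: 0.0918
finger_force: 0.0
```

Run:
```python
from h import *
np.set_printoptions(precision=4,suppress=True)
print(pose())
f=grab_frame('wrist'); cv2.imwrite('pics/w1.png',f['img'])
for n,z in [('rake',.003),('rake_head',.003),('rake_mid',.003),('mat',0)]:
    for r in finder.place_of(f,n)[:1]: print(n,np.round(r['point'],1),round(r['score'],2),ray(f,r['point'],z))
for c in seg(f['img'],(5,120,80),(22,255,255),(0,0,512,384),1):
    w=np.array([ray(f,p,.031)[:2] for p in c]); print('orange',cv2.minAreaRect((w*1000).astype(np.float32)))
f=grab_frame('side')
for n,z in [('cap_center',.006),('bay_mouth',0)]:
    for r in finder.place_of(f,n)[:2]: print(n,np.round(r['point'],1),round(r['score'],2),ray(f,r['point'],z))
```

```text
(np.float64(0.4513314134577055), np.float64(0.30778623691761087), np.float64(0.15855266693787856), np.float64(2.227064172602946))
rake [255. 177.] 0.68 [0.4507 0.3086 0.003 ]
rake_head [257.6  52. ] 0.9 [0.5847 0.3112 0.003 ]
rake_mid [256.5 138.4] 0.63 [0.4957 0.3087 0.003 ]
mat [266.3 136.2] 0.96 [0.4982 0.2977 0.    ]
orange ((452.6192321777344, 309.20391845703125), (89.48138427734375, 16.6259708404541), 0.9489796757698059)
cap_center [278.1 200.1] 0.58 [0.6395 0.0073 0.006 ]
bay_mouth [278.  214.3] 0.86 [ 0.6019 -0.0601  0.    ]
```

View pics/w1.png

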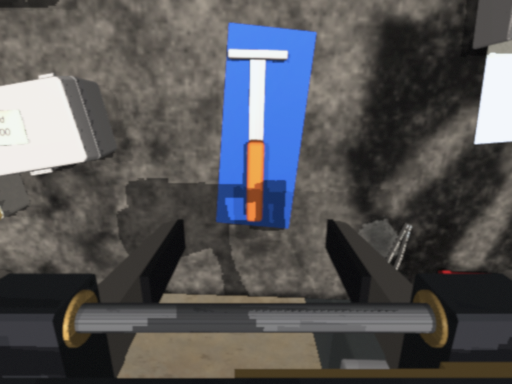

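```bash
python3 -c "
from h import *
print(pose()); plan(.454,.3085,.0075,1.2,step=45)"
```

```text
(np.float64(0.45186416793064077), np.float64(0.30421721979489524), np.float64(0.1600736398549838), np.float64(1.9159689462317708))
[[1, -1, 38, np.float64(0.2)], [0, -1, 38, np.float64(0.2)], [1, -1, 38, np.float64(0.1)], [0, -1, 39, np.float64(0.2)]]
end [0.4537 0.3083 0.0071] 1.22
```

Emit:
drive_tool:
  motion:
    - [[1,-1,38,0.2],[0,-1,38,0.2],[1,-1,38,0.1],[0,-1,39,0.2],[0,0,0,0],[0,0,0,0]]

```text
time_s: 4.4
eef_pos: [0.4537, 0.3088, 0.007]
tcp_rot: [1.0, 0.011, 0.0, -0.0]
force: [-0.4, -0.2, 0.2]
finger_gap: 0.0915
finger_force: 0.0
```

Emit:
drive_tool:
  motion:
    - [[0,0,0,0],[0,0,0,0],[0,0,0,0],[0,0,0,0],[0,0,0,0],[0,0,0,0]]
  gripper: 1

```text
time_s: 5.15
eef_pos: [0.4535, 0.3091, 0.0066]
tcp_rot: [1.0, 0.011, -0.0, 0.0]
force: [-0.4, 0.6, 0.3]
finger_gap: 0.034
finger_force: 0.0
```

Emit:
drive_tool:
  motion:
    - [[0,0,0,0],[0,0,0,0],[0,0,0,0],[0,0,0,0]]

```text
time_s: 5.65
eef_pos: [0.4535, 0.3091, 0.0066]
tcp_rot: [1.0, 0.011, -0.0, 0.0]
force: [0.6, -0.6, 0.6]
finger_gap: 0.0177
finger_force: 30.0
```

Emit:
drive_tool:
  motion:
    - [[0,0,-20,0],[0,0,-30,0],[0,0,-30,0],[0,0,0,0],[0,0,0,0],[0,0,0,0]]

```text
time_s: 6.4
eef_pos: [0.4523, 0.3086, 0.0847]
tcp_rot: [1.0, 0.011, -0.002, 0.001]
force: [-0.1, -0.6, -2.0]
finger_gap: 0.0177
finger_force: 30.0
```

Run:
```python
from h import *
np.set_printoptions(precision=4,suppress=True)
p=pose(); print(p)
zr=p[2]-.007
f=grab_frame('wrist'); cv2.imwrite('pics/w2.png',f['img'])
for n,z in [('rake',.003),('rake_head',.003),('rake_mid',.003)]:
    for r in finder.place_of(f,n)[:1]: print(n,np.round(r['point'],1),round(r['score'],2),ray(f,r['point'],z+zr))
    print(proj(f,[p[0]+.126*np.cos(np.radians(p[3])),p[1]+.126*np.sin(np.radians(p[3])),.003+zr]))
f=grab_frame('side'); g=f
for n,z in [('rake',.003),('rake_head',.003)]:
    for r in finder.place_of(f,n)[:1]: print(n,np.round(r['point'],1),round(r['score'],2),ray(f,r['point'],z+zr))
cv2.imwrite('pics/s2.png',cv2.resize(f['img'][110:270,120:340],None,fx=3,fy=3))
# start in front of bay
m=np.array([.605,-.0588]); a=np.radians(6.7); ex=np.array([np.cos(a),np.sin(a)]); ey=np.array([-ex[1],ex[0]])
t=m-.150*ex+.009*ey; print(t); plan(t[0],t[1],.07,6.7)
```

```text
(np.float64(0.45229715144828203), np.float64(0.30861897568871716), np.float64(0.0847419916572295), np.float64(1.2915431000027753))
rake [256.3 234.6] 0.74 [0.4511 0.3086 0.0807]
[np.float64(256.814542820487), np.float64(20.096321104918445)]
rake_head [260.2  15.1] 0.73 [0.5807 0.3097 0.0807]
[np.float64(256.814542820487), np.float64(20.096321104918445)]
rake_mid [251.9 171.1] 0.89 [0.4946 0.3124 0.0807]
[np.float64(256.814542820487), np.float64(20.096321104918445)]
rake [192.7 150.5] 0.53 [0.4728 0.3208 0.0807]
rake_head [223.3 146.5] 0.67 [0.5831 0.3101 0.0807]
[ 0.455  -0.0674]
[[-1, 54, 2, np.float64(-0.8)], [-2, 54, 3, np.float64(-0.7)], [-2, 53, 2, np.float64(-0.8)], [-3, 54, 2, np.float64(-0.8)], [-4, 54, 3, np.float64(-0.8)], [-5, 53, 2, np.float64(-0.7)], [-5, 54, 2, np.float64(-0.8)]]
end [ 0.4552 -0.0677  0.0704] 6.69
```

View pics/s2.png

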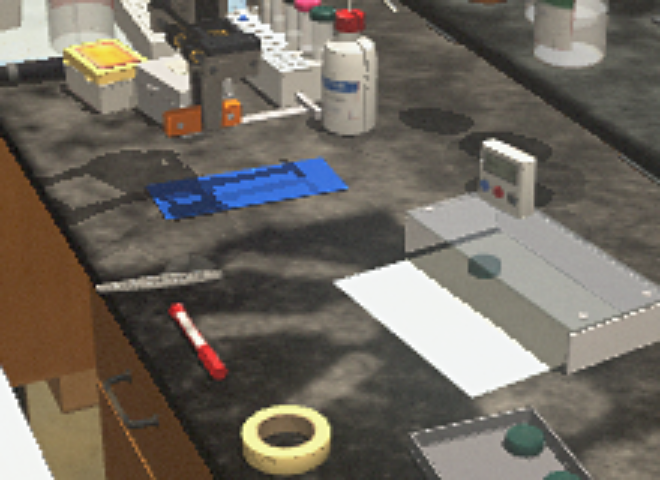

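The rake is held level. The cap shows at crop (485,266) in the side view. Next I move to in front of the mouth.

Emit:
drive_tool:
  motion:
    - [[-1,54,2,-0.8],[-2,54,3,-0.7],[-2,53,2,-0.8],[-3,54,2,-0.8],[-4,54,3,-0.8],[-5,53,2,-0.7],[-5,54,2,-0.8],[0,0,0,0]]

```text
time_s: 7.75
eef_pos: [0.4557, -0.0709, 0.0711]
tcp_rot: [0.998, 0.056, 0.001, 0.001]
force: [1.0, 0.8, -0.2]
finger_gap: 0.0175
finger_force: 30.0
```

Emit:
drive_tool:
  motion:
    - [[0,0,20,0],[0,0,20,0],[0,0,15,0],[0,0,0,0],[0,0,0,0]]

```text
time_s: 8.38
eef_pos: [0.4558, -0.0675, 0.0162]
tcp_rot: [0.998, 0.059, 0.0, 0.0]
force: [0.3, -0.2, -0.7]
finger_gap: 0.0181
finger_force: 30.0
```

Run:
```python
from h import *
np.set_printoptions(precision=4,suppress=True)
p=pose(); print(p)
m=np.array([.605,-.0588]); a=np.radians(6.7); ex=np.array([np.cos(a),np.sin(a)]); ey=np.array([-ex[1],ex[0]])
B=lambda w:np.array([(w[:2]-m)@ex,(w[:2]-m)@ey])
print('tcp bay',B(np.array(p[:2])))
f=grab_frame('top'); cv2.imwrite('pics/t3.png',cv2.resize(f['img'][115:265,180:330],None,fx=4,fy=4,interpolation=cv2.INTER_CUBIC))
zr=p[2]-.0036
for n,z in [('cap_center',.006),('rake_head',zr),('rake_mid',zr),('bay_mouth',0)]:
    for r in finder.place_of(f,n)[:2]: w=ray(f,r['point'],z); print(n,np.round(r['point'],1),round(r['score'],2),w,B(w))
w=ray(f,(244.0,161.6),.010); print('top cap',w,B(w))
f=grab_frame('wrist')
for n,z in [('cap_center',.006),('rake_head',zr),('bay_mouth',0)]:
    for r in finder.place_of(f,n)[:2]: w=ray(f,r['point'],z); print(n,np.round(r['point'],1),round(r['score'],2),w,B(w))
cv2.imwrite('pics/w3.png',f['img'])
f=grab_frame('side')
w=ray(f,(281.7,198.7),.006); print('side cap',w,B(w))
```

```text
(np.float64(0.4558482659546852), np.float64(-0.06752925982445215), np.float64(0.01620185961151538), np.float64(6.721752175822775))
tcp bay [-0.1492  0.0087]
cap_center [264.2 152.5] 0.5 [ 0.6811 -0.0491  0.006 ] [0.0767 0.0007]
rake_head [268.2 182.8] 0.41 [ 0.5837 -0.0596  0.0126] [-0.0213  0.0017]
bay_mouth [267.6 174.9] 0.75 [ 0.6111 -0.0586  0.    ] [ 0.0061 -0.0005]
top cap [0.6519 0.0138 0.01  ] [0.055  0.0666]
rake_head [259.2  16.6] 0.94 [ 0.5829 -0.0544  0.0126] [-0.0215  0.007 ]
side cap [0.6543 0.0104 0.006 ] [0.0571 0.063 ]
```

View pics/w3.png

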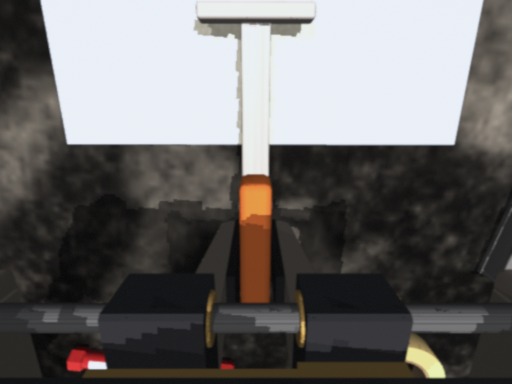

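View pics/t3.png

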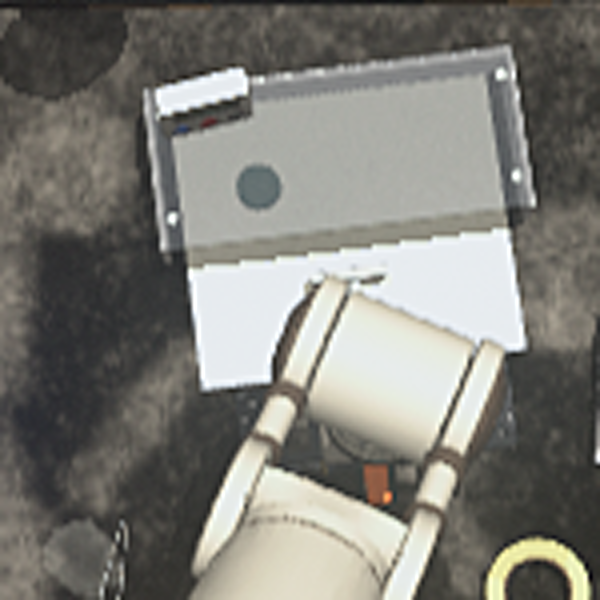

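Head and liner edge are parallel, and the cap is clear to the left of the head (crop (258,187) of the top view). I'll go down, then in.

Emit:
drive_tool:
  motion:
    - [[0,0,6,0],[0,0,5,0],[20,0,0,0],[25,0,0,0],[25,0,0,0],[20,0,0,0],[15,0,0,0],[0,0,0,0]]

```text
time_s: 9.88
eef_pos: [0.56, -0.0553, 0.0041]
tcp_rot: [0.998, 0.059, -0.0, -0.0]
force: [-0.0, 0.3, -2.3]
finger_gap: 0.018
finger_force: 30.0
```

Run:
```python
from h import *
np.set_printoptions(precision=4,suppress=True)
p=pose(); print(p, ctrl.get_state()['force'])
f=grab_frame('top'); cv2.imwrite('pics/t4.png',cv2.resize(f['img'][115:215,190:320],None,fx=5,fy=5,interpolation=cv2.INTER_CUBIC))
```

```text
(np.float64(0.559985602967265), np.float64(-0.05532491254347187), np.float64(0.004142188482995829), np.float64(6.726889898287607)) [-0.0043  0.326  -2.2784]
```

View pics/t4.png

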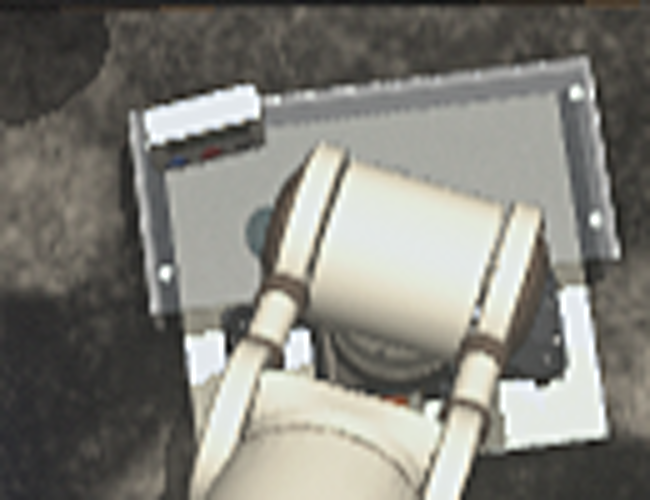

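The wrist hides most of the view, but the cap's left edge (crop x 247) hasn't moved. Next is the sideways shift to bring the head behind it.

Emit:
drive_tool:
  motion:
    - [[0,-10,0,0],[0,-10,0,0],[0,-7,0,0],[0,-5,0,0],[0,0,0,0]]

```text
time_s: 10.55
eef_pos: [0.5558, -0.0232, 0.0046]
tcp_rot: [0.998, 0.059, 0.0, 0.0]
force: [-0.2, -0.9, -1.8]
finger_gap: 0.0181
finger_force: 30.0
```

Run:
```python
from h import *
np.set_printoptions(precision=4,suppress=True)
p=pose(); print(p, ctrl.get_state()['force'])
a=grab_frame('side'); f=grab_frame('wrist')
for n in ['cap','rake_head','cap_center']:
  for g in (a,f): print(n,[(np.round(r['point'],1),round(r['score'],2)) for r in finder.place_of(g,n)[:2]])
A=cv2.resize(a['img'][140:240,210:350],None,fx=4,fy=4,interpolation=cv2.INTER_CUBIC)
B=cv2.resize(f['img'][0:150,160:360],(560,420-230))
cv2.imwrite('pics/t5.png',np.vstack([A,B]))
```

```text
(np.float64(0.5557575295626446), np.float64(-0.02319497355777224), np.float64(0.004645263272305959), np.float64(6.73376641709081)) [-0.1648 -0.8622 -1.787 ]
cap [(array([278.6, 198.8]), 0.55)]
cap []
rake_head [(array([292. , 202.6]), 0.48)]
rake_head []
cap_center [(array([282. , 200.4]), 0.39), (array([280.5, 212.8]), 0.28)]
cap_center [(array([255.2, 173.1]), 0.5)]
```

View pics/t5.png

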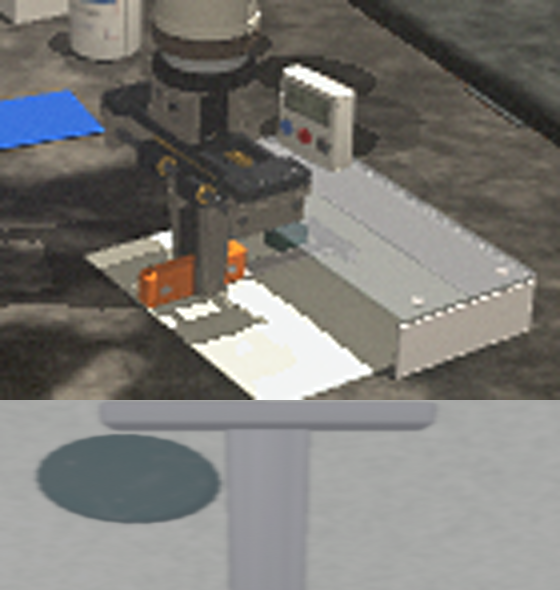

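The wrist crop shows the cap (128,478) tucked left of the blade, with the crossbar behind it. I'll drag it out with a slight leftward bias to keep it in the pocket.

Emit:
drive_tool:
  motion:
    - [[0,-2,0,0],[-8,-1,0,0],[-12,-1,0,0],[-14,-1,0,0],[-14,-1,0,0],[-14,-1,0,0],[-14,-1,0,0],[-10,-1,0,0]]

```text
time_s: 11.95
eef_pos: [0.468, -0.0246, 0.0044]
tcp_rot: [0.998, 0.058, -0.0, -0.0]
force: [0.8, -0.6, 0.2]
finger_gap: 0.018
finger_force: 30.0
```

Run:
```python
from h import *
f=grab_frame('wrist'); print(pose(),ctrl.get_state()['force'])
cv2.imwrite('pics/t6.png',f['img'][0:240,100:420])
for n in ['cap','rake_head']: print(n,[(np.round(r['point'],1),round(r['score'],2),ray(f,r['point'],.001)) for r in finder.place_of(f,n)[:2]])
```

```text
(np.float64(0.46693222567914905), np.float64(-0.024328858871147704), np.float64(0.004136858150382724), np.float64(6.69609628574663)) [ 0.50741512  0.29271672 -2.47858097]
cap [(array([206.7,  63.8]), 0.66, array([0.56834435, 0.01524198, 0.001     ])), (array([255.5, 171.8]), 0.17, array([ 0.50982837, -0.01922646,  0.001     ]))]
rake_head [(array([258.5,  17.2]), 0.95, array([ 0.5946923 , -0.01081386,  0.001     ]))]
```

View pics/t6.png

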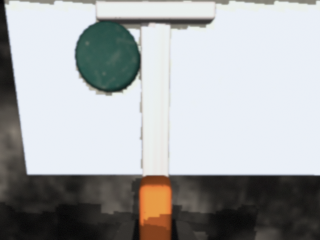

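The cap (crop (107,56)) sits in the pocket and is clear of the mouth. I'll drag it a bit more.

Emit:
drive_tool:
  motion:
    - [[-12,-1,0,0],[-14,-1,0,0],[-12,-1,0,0],[-8,0,0,0],[-3,0,0,0],[0,0,0,0]]

```text
time_s: 12.85
eef_pos: [0.4205, -0.0276, 0.0047]
tcp_rot: [0.998, 0.058, 0.0, 0.0]
force: [-0.2, 0.9, -1.4]
finger_gap: 0.0174
finger_force: 30.0
```

Run:
```python
from h import *
f=grab_frame('wrist'); print(pose(),ctrl.get_state()['force'])
for n in ['cap','rake_head']: print(n,[(np.round(r['point'],1),round(r['score'],2),ray(f,r['point'],.001)) for r in finder.place_of(f,n)[:1]])
c=seg(f['img'],(60,60,20),(100,255,150),(100,0,420,150),1)[0]; w=[ray(f,p,.006)[:2]*1000 for p in c]; print(cv2.minEnclosingCircle(np.array(w,np.float32)))
# rake back on mat: mid over mat centre (.497,.300), yaw -3.3 ; TCP at mid -.0417
a=np.radians(-3.0); x,y=.4970-.0417*np.cos(a),.3000-.0417*np.sin(a)
p=pose(); s=(p[0],p[1],p[2]+.065,p[3]); print(x,y); plan(x,y,.045,-3,start=s)
```

```text
(np.float64(0.420663464788358), np.float64(-0.027570225696919803), np.float64(0.004752254358738394), np.float64(6.691005480015465)) [-0.81832119 -0.13600006 -0.88857154]
cap [(array([206.9,  62.6]), 0.88, array([0.52147988, 0.01224794, 0.001     ]))]
rake_head [(array([208. ,  61.9]), 0.64, array([0.52191361, 0.01166033, 0.001     ]))]
((523.1487426757812, 11.110870361328125), 17.543163299560547)
0.45535714840073427 0.30218240937533075
[[12, -54, 4, np.float64(1.6)], [11, -54, 4, np.float64(1.6)], [9, -55, 4, np.float64(1.6)], [7, -54, 4, np.float64(1.7)], [6, -55, 5, np.float64(1.6)], [5, -55, 4, np.float64(1.6)]]
end [0.4555 0.3018 0.0447] -3.0
```

Emit:
drive_tool:
  motion:
    - [[3,4,0,0],[-3,-4,-30,0],[0,0,-35,0],[0,0,0,0]]

```text
time_s: 13.5
eef_pos: [0.4231, -0.0285, 0.0722]
tcp_rot: [0.998, 0.058, 0.003, 0.001]
force: [1.0, 0.3, -1.2]
finger_gap: 0.0177
finger_force: 30.0
```

Emit:
drive_tool:
  motion:
    - [[12,-54,4,1.6],[11,-54,4,1.6],[9,-55,4,1.6],[7,-54,4,1.7],[6,-55,5,1.6],[5,-55,4,1.6],[0,0,0,0],[0,0,0,0]]

```text
time_s: 14.5
eef_pos: [0.4543, 0.3012, 0.0431]
tcp_rot: [1.0, -0.026, -0.001, 0.001]
force: [-0.8, 0.7, -1.0]
finger_gap: 0.0175
finger_force: 30.0
```

Run:
```python
from h import *
np.set_printoptions(precision=4,suppress=True)
p=pose(); print(p)
f=grab_frame('wrist'); im=f['img']; cv2.imwrite('pics/w7.png',im)
zr=p[2]-.0036
for n,z in [('mat',0),('rake_mid',zr),('rake_head',zr)]: print(n,[(np.round(r['point'],1),round(r['score'],2),ray(f,r['point'],z)) for r in finder.place_of(f,n)[:1]])
f=grab_frame('side'); print([(r['point'],r['score'],ray(f,r['point'],.0)) for r in finder.place_of(f,'cap')[:2]])
```

```text
(np.float64(0.4542697447416668), np.float64(0.3011510850897144), np.float64(0.04314647784860251), np.float64(-2.9699469697369794))
mat [(array([251.9, 154. ]), 0.76, array([0.5006, 0.3021, 0.    ]))]
rake_mid [(array([254.5, 172.7]), 0.94, array([0.4957, 0.3004, 0.0395]))]
rake_head [(array([259.3,  16. ]), 0.71, array([0.5818, 0.2933, 0.0395]))]
[([242.2, 208.1], 0.66, array([0.5193, 0.0187, 0.    ]))]
```

View pics/w7.png

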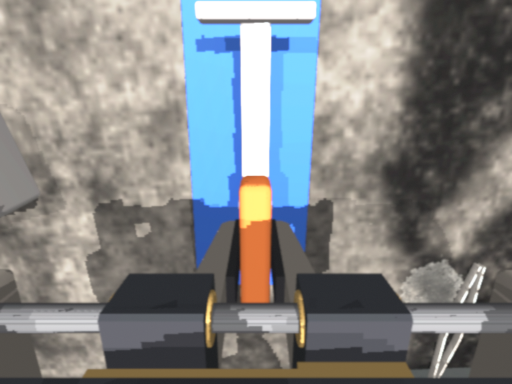

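The mat's centre column is about 251 and the rake's about 255, so I shift 2 mm left, go down and release.

Emit:
drive_tool:
  motion:
    - [[1,-1,15,0],[1,-1,13,0],[0,0,8,0],[0,0,0,0],[0,0,0,0]]

```text
time_s: 15.42
eef_pos: [0.4573, 0.3039, 0.0087]
tcp_rot: [1.0, -0.026, 0.0, -0.0]
force: [0.5, -1.1, -0.7]
finger_gap: 0.0178
finger_force: 30.0
```

Emit:
drive_tool:
  motion:
    - [[0,0,0,0],[0,0,0,0],[0,0,0,0],[0,0,0,0]]
  gripper: 0.4

```text
time_s: 15.92
eef_pos: [0.4573, 0.3038, 0.0087]
tcp_rot: [1.0, -0.026, 0.0, -0.0]
force: [-1.1, -0.7, -0.7]
finger_gap: 0.0546
finger_force: 0.0
```

Emit:
drive_tool:
  motion:
    - [[0,0,-10,0],[0,0,-40,0],[0,0,-50,0],[0,0,0,0],[0,0,0,0]]
  gripper: 0.35

```text
time_s: 16.55
eef_pos: [0.457, 0.3037, 0.1085]
tcp_rot: [1.0, -0.026, -0.0, 0.0]
force: [-0.3, -0.4, -0.1]
finger_gap: 0.0598
finger_force: 0.0
```

Run:
```python
from h import *
np.set_printoptions(precision=4,suppress=True)
p=pose(); print(p)
f=grab_frame('wrist'); im=f['img']
for n,z in [('mat',0),('rake',.003),('rake_mid',.003),('rake_head',.003)]: print(n,[(np.round(r['point'],1),round(r['score'],2),ray(f,r['point'],z)) for r in finder.place_of(f,n)[:1]])
c=np.vstack(seg(im,(95,110,60),(125,255,255),(150,0,360,300),3)); w=np.array([ray(f,q,.003)[:2]*1000 for q in c],np.float32); print('mat',cv2.minAreaRect(w))
for c in seg(im,(5,120,80),(25,255,255),(150,0,360,270),1): print('orange',cv2.minAreaRect(np.array([ray(f,q,.031)[:2]*1000 for q in c],np.float32)))
cv2.imwrite('pics/w8.png',im)
plan(.5225,.0115,.10,-3)
```

```text
(np.float64(0.4569722259754508), np.float64(0.303652894239162), np.float64(0.10852348398633126), np.float64(-3.004924382566405))
mat []
rake [(array([255.2, 186.8]), 0.83, array([0.4592, 0.3044, 0.003 ]))]
rake_mid [(array([253.7, 147.4]), 0.66, array([0.4988, 0.3038, 0.003 ]))]
rake_head [(array([252.9,  50.9]), 0.74, array([0.5837, 0.3   , 0.003 ]))]
mat ((498.60357666015625, 303.5712585449219), (90.35289764404297, 220.56033325195312), 86.61592864990234)
orange ((456.07720947265625, 305.0765380859375), (16.925861358642578, 89.53157806396484), 87.22779083251953)
[[16, 58, 1, np.float64(-0.0)], [17, 57, 2, np.float64(-0.0)], [16, 58, 1, np.float64(-0.0)], [16, 57, 2, np.float64(-0.0)], [16, 58, 1, np.float64(-0.0)]]
end [0.5221 0.0116 0.1003] -3.01
```

Rake on the mat: its middle is within about 2.5 mm of the mat's and its yaw within 1°. Next I go to the cap.

Emit:
drive_tool:
  motion:
    - [[16,58,1,0],[17,57,2,0],[16,58,1,0],[16,57,2,0],[16,58,1,0],[-40,0,0,0],[0,0,0,0],[0,0,0,0]]

```text
time_s: 17.8
eef_pos: [0.4836, 0.0141, 0.1017]
tcp_rot: [1.0, -0.026, 0.0, 0.0]
force: [1.0, -0.2, 0.4]
finger_gap: 0.0599
finger_force: 0.0
```

Run:
```python
from h import *
p=pose(); print(p)
f=grab_frame('wrist'); im=f['img']; cv2.imwrite('pics/w9.png',im)
print([(np.round(r['point'],1),round(r['score'],2),ray(f,r['point'],0)) for r in finder.place_of(f,'cap')[:1]])
for c in seg(im,(60,60,20),(100,255,150),(100,0,420,290),1): print(cv2.minEnclosingCircle(np.array([ray(f,q,.010)[:2]*1000 for q in c],np.float32)))
```

```text
(np.float64(0.4835830010251554), np.float64(0.014146012606658017), np.float64(0.10168884782418539), np.float64(-2.9934944052813526))
[(array([254.1, 154.3]), 0.91, array([0.51949379, 0.01419972, 0.        ]))]
((522.4730224609375, 10.780129432678223), 16.794769287109375)
```

```bash
python3 -c "
from h import *
plan(.5215,.0116,.003,-3,step=40)"
```

```text
[[12, 0, 33, np.float64(0.0)], [13, 0, 33, np.float64(0.0)], [12, 1, 33, np.float64(0.0)]]
end [0.521  0.0114 0.003 ] -2.95
```

Emit:
drive_tool:
  motion:
    - [[25,0,10,0],[13,0,30,0],[0,1,35,0],[0,0,24,0],[0,0,0,0],[0,0,0,0]]

```text
time_s: 18.65
eef_pos: [0.5217, 0.0113, 0.0028]
tcp_rot: [1.0, -0.026, 0.0, 0.0]
force: [-0.5, -0.3, -0.3]
finger_gap: 0.0598
finger_force: 0.0
```

Emit:
drive_tool:
  motion:
    - [[0,0,0,0],[0,0,0,0],[0,0,0,0],[0,0,0,0],[0,0,0,0],[0,0,0,0]]
  gripper: 1

```text
time_s: 19.4
eef_pos: [0.5211, 0.011, 0.0028]
tcp_rot: [1.0, -0.026, 0.0, 0.0]
force: [-0.5, 0.3, 2.5]
finger_gap: 0.0334
finger_force: 30.0
```

Emit:
drive_tool:
  motion:
    - [[0,0,-15,0],[0,0,-35,0],[0,0,-40,0],[0,0,0,0]]

```text
time_s: 19.9
eef_pos: [0.5241, 0.0104, 0.097]
tcp_rot: [1.0, -0.026, 0.004, 0.001]
force: [0.7, 0.0, -0.8]
finger_gap: 0.0336
finger_force: 30.0
```

Run:
```python
from h import *
p=pose(); print(p)
f=grab_frame('wrist'); im=f['img']; cv2.imwrite('pics/w10.png',im[100:384,80:430])
plan(.469,-.3105,.08,-4)
```

```text
(np.float64(0.5241274215148074), np.float64(0.010398536911500842), np.float64(0.09704777453798843), np.float64(-2.9988734241330093))
[[-6, 54, 2, np.float64(0.2)], [-6, 54, 3, np.float64(0.1)], [-6, 54, 2, np.float64(0.2)], [-5, 54, 3, np.float64(0.2)], [-6, 54, 2, np.float64(0.1)], [-5, 54, 3, np.float64(0.2)]]
end [ 0.4691 -0.3107  0.0797] -4.0
```

View pics/w10.png

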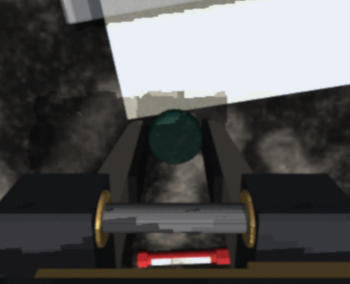

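The cap is held between the fingers at crop (175,137). Next it goes over the tray, and I'll check where it sits.

Emit:
drive_tool:
  motion:
    - [[-6,54,2,0.2],[-6,54,3,0.1],[-6,54,2,0.2],[-5,54,3,0.2],[-6,54,2,0.1],[-5,54,3,0.2],[0,0,0,0],[0,0,0,0]]

```text
time_s: 20.95
eef_pos: [0.467, -0.3091, 0.0763]
tcp_rot: [0.999, -0.035, -0.001, -0.001]
force: [-0.1, -0.5, -0.5]
finger_gap: 0.0337
finger_force: 30.0
```

Run:
```python
from h import *
np.set_printoptions(precision=4,suppress=True)
p=pose(); print(p)
f=grab_frame('wrist'); im=f['img']
for c in seg(im,(60,60,15),(100,255,150),(180,190,340,300),1): print('held',cv2.minEnclosingCircle(np.array([ray(f,q,p[2]+.008)[:2]*1000 for q in c],np.float32)))
print('tray',[(r['point'],r['score'],ray(f,r['point'],0)) for r in finder.place_of(f,'tray')[:1]])
for c in seg(im,(60,60,15),(100,255,150),(0,0,512,190),2): print('caps',cv2.minEnclosingCircle(np.array([ray(f,q,.013)[:2]*1000 for q in c],np.float32)))
f=grab_frame('side')
for n in('cap','tray'): print(n,[(r['point'],r['score'],ray(f,r['point'],.0)) for r in finder.place_of(f,n)[:3]])
print(proj(f,[p[0],p[1],p[2]-.003]))
cv2.imwrite('pics/w11.png',np.hstack([cv2.resize(im,(400,300)),cv2.resize(f['img'][180:300,200:360],(400,300))]))
```

```text
(np.float64(0.4669681681187222), np.float64(-0.3090537131630037), np.float64(0.07632638353603768), np.float64(-4.020757116230672))
held ((469.9833679199219, -307.54937744140625), 18.744029998779297)
tray [([256.7, 171.9], 0.92, array([ 0.4913, -0.311 ,  0.    ]))]
caps ((526.5603637695312, -347.9741516113281), 16.881729125976562)
caps ((531.9473876953125, -276.57672119140625), 16.790977478027344)
cap [([278.6, 246.0], 0.48, array([ 0.5218, -0.2075,  0.    ]))]
tray [([287.2, 268.3], 0.69, array([ 0.4933, -0.3038,  0.    ]))]
[np.float64(280.5363094190949), np.float64(248.1583205199716)]
```

View pics/w11.png

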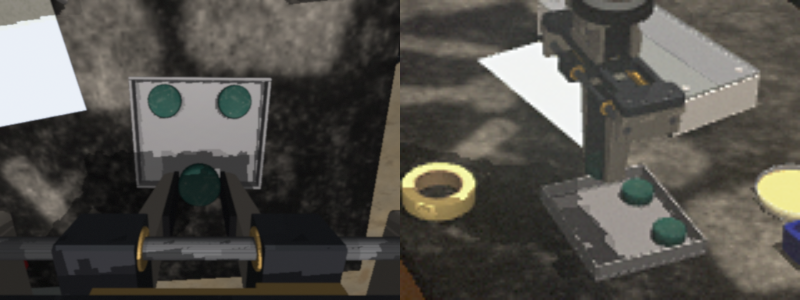

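The wrist view shows the held cap level, just behind the tray's near half, with the two fixed caps ahead of it. I'm setting it down 3 mm further forward. I've now viewed 12 pictures, two over the limit of 10, so the remaining checks will be numeric only.

Emit:
drive_tool:
  motion:
    - [[3,0,25,0],[0,0,25,0],[0,0,14,0],[0,0,5,0],[0,0,0,0],[0,0,0,0]]

```text
time_s: 21.95
eef_pos: [0.4713, -0.3111, 0.0096]
tcp_rot: [0.999, -0.035, 0.001, 0.001]
force: [0.8, 0.5, -0.4]
finger_gap: 0.0336
finger_force: 30.0
```

```bash
python3 -c "
from h import *
print(pose(),ctrl.get_state()['force'])"
```

```text
(np.float64(0.47130915984597893), np.float64(-0.31114541706713517), np.float64(0.009590081316442907), np.float64(-4.003272190140957)) [ 0.76680967  0.49767196 -0.44290029]
```

Still about 3.5 mm above the floor, so I lower further, release gently and back off.

Emit:
drive_tool:
  motion:
    - [[0,0,2,0],[0,0,1,0],[0,0,0.5,0],[0,0,0,0]]

```text
time_s: 22.45
eef_pos: [0.4708, -0.3107, 0.0057]
tcp_rot: [0.999, -0.035, 0.0, 0.0]
force: [-1.7, 1.4, 5.4]
finger_gap: 0.0334
finger_force: 30.0
```

Emit:
drive_tool:
  motion:
    - [[0,0,0,0],[0,0,0,0],[0,0,0,0],[0,0,0,0]]
  gripper: 0.4

```text
time_s: 22.95
eef_pos: [0.4707, -0.3105, 0.005]
tcp_rot: [0.999, -0.035, -0.0, -0.0]
force: [0.1, -0.3, -0.2]
finger_gap: 0.0553
finger_force: 0.0
```

Emit:
drive_tool:
  motion:
    - [[0,0,-15,0],[0,0,-40,0],[0,0,-50,0],[-40,0,-30,0],[0,0,0,0],[0,0,0,0]]

```text
time_s: 23.7
eef_pos: [0.431, -0.3077, 0.1401]
tcp_rot: [0.999, -0.035, 0.0, -0.0]
force: [0.2, 0.5, 0.3]
finger_gap: 0.0554
finger_force: 0.0
```

Run:
```python
from h import *
np.set_printoptions(precision=4,suppress=True)
print(pose())
f=grab_frame('wrist'); im=f['img']
for c in seg(im,(60,60,15),(100,255,150),(100,0,420,300),4): print('caps',cv2.contourArea(c.astype(np.int32)),cv2.minEnclosingCircle(np.array([ray(f,q,.014)[:2]*1000 for q in c],np.float32)))
print('tray',[(r['score'],ray(f,r['point'],0)) for r in finder.place_of(f,'tray')[:1]])
f=grab_frame('top'); im=f['img']
print('mat',cv2.minAreaRect(np.array([ray(f,q,.003)[:2]*1000 for q in np.vstack(seg(im,(100,120,80),(125,255,255),(120,170,180,260),1))],np.float32)))
print('orange',[cv2.minAreaRect(np.array([ray(f,q,.031)[:2]*1000 for q in c],np.float32)) for c in seg(im,(5,120,80),(22,255,255),(120,170,180,260),1)])
for n,z in [('rake_head',.003),('timer',.051),('petri',0),('riser',0)]: print(n,[(round(r['score'],2),ray(f,r['point'],z)) for r in finder.place_of(f,n)[:1]])
```

```text
(np.float64(0.4309514608463972), np.float64(-0.30769400310580647), np.float64(0.1401460239516424), np.float64(-4.0222267664184805))
caps 889.5 ((531.631103515625, -276.5388488769531), 16.499549865722656)
caps 889.0 ((526.3035888671875, -347.5890197753906), 16.593231201171875)
caps 741.5 ((472.6130676269531, -309.6129455566406), 16.49251937866211)
caps 0.0 ((308.3567199707031, -420.8818359375), 9.999999747378752e-05)
tray [(0.69, array([ 0.4896, -0.3074,  0.    ]))]
mat ((496.6272888183594, 300.9972839355469), (89.71834564208984, 220.61033630371094), 86.7098159790039)
orange [((449.81146240234375, 300.7734375), (20.007822036743164, 86.4757308959961), 86.94581604003906)]
rake_head [(0.86, array([0.5805, 0.2973, 0.003 ]))]
timer [(0.66, array([0.686 , 0.0527, 0.051 ]))]
petri [(0.73, array([ 0.6965, -0.3539,  0.    ]))]
riser [(0.78, array([ 0.6699, -0.0422,  0.    ]))]
```

```bash
python3 -c "
from h import *
print(workorder.close_job())"
```

```text
the job is handed in; nothing more can be done
None
```

I raked the cap out and set it flat in the tray's near half, laid the rake back on its mat, left the timer and petri dish untouched, and handed the job in at about 24 s; I viewed 12 pictures, two over the limit of 10.

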